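# Honey from the slide-out tray

### The job

Please get me the honey jar from the slide-out tray that runs back under the wall cabinet and stand it in the middle of the empty serving coaster on the right. The pepper mill and the salt shaker block the tray: first stand both aside on the worktop, to the side of the tray's path, then pull the tray well out and take the honey, leaving the tin where it is. Once the honey stands on its coaster, push the tray fully home and put mill and shaker back where each one stood, in the middle of its own coaster; knock none of these things over.

Things in the scene. Friction and masses are not known exactly. Their poses are not given: they have to be found in the camera images.
- pepper_mill: Pepper mill of dark turned wood, 168 mm tall, round. Foot 55 mm across; the head, from 105 to 155 mm above its underside, is 48 mm across and is the place to grip; a small steel knob 12 mm across tops it. 0.28 kg. Origin: centre of its underside; z up along its axis. Stands on one of the two coasters in front of the slide-out tray, in the tray's way; it has to go back to that same coaster.
- salt_shaker: Glass salt shaker with a grey cap, round, 44 mm across up to 66 mm, cap 34 mm across at the top, 90 mm tall. 0.1 kg. Origin: centre of its underside; z up. Stands on the other of the two coasters in front of the slide-out tray; it has to go back to that same coaster.
- honey_jar: Low round glass jar with amber honey and a red screw lid, 56 mm across, 75 mm tall (the lid is the top 11 mm). 0.23 kg. Origin: centre of its underside; z up. Stands at the front of the slide-out tray, beside the tin, its underside on the tray's floor 30 mm above the worktop.
- food_tin: Printed food tin, a plain cylinder 58 mm across and 72 mm tall with a metal rim. 0.18 kg. Origin: centre of its underside. Stands loose beside the honey jar at the front of the slide-out tray and stays there, riding along with it.
- slide_base: Low metal frame with the runners of the wooden slide-out tray, fixed. Origin: on the worktop below the middle of the closed tray's front face; x points to the back wall (the tray slides out along -x), y left along the tray's front, z up. The tray covers y -100 to +100 mm and is 240 mm deep. The worktop to its right (-y) is free but for the serving coaster.
- slide (a joint): How far the tray is pulled out, m: 0 fully home, 0.09 out against its stop; about 1.5 N of friction, stays where left. Underside 16 mm above the worktop, so it passes over the 8 mm coasters but runs into whatever stands on them; floor at 30 mm, top of the 12 mm thick front board at 50 mm. Three spice jars 106 mm tall stand loose along its rear, 200 mm behind its front face.
- slide_grip (a point): The raised grip in the middle of the tray's front board: a wooden tab 12 mm thick (along x) and 70 mm wide, its top edge 78 mm above the worktop. This point lies in the middle of its thickness and width, 62 mm above the worktop, and moves with the tray. Behind it 28 mm are free before jar and tin. With the tray home, the wall cabinet above begins 55 mm behind this point (knobs) and 0.47 m up.
- coaster_left: Round wooden coaster, 86 mm across, 8 mm thick, fixed, in front of the left half of the slide-out tray. Origin: centre of its underside. The mill or the shaker stands on its middle.
- coaster_right: Round wooden coaster, 86 mm across, 8 mm thick, fixed, in front of the right half of the slide-out tray. Origin: centre of its underside. The other of mill and shaker stands on its middle.
- coaster_serving: The serving coaster: round, wooden, 86 mm across, 8 mm thick, fixed, empty at the start, alone on the open worktop to the right of the slide-out tray, near the sugar bowl and the teaspoon. Origin: centre of its underside. In slide_base's frame the free worktop on the right reaches to y = -285 mm (then a stone upstand 100 mm high) and forward to the worktop's edge at x = -200 mm.
Not all that is in view belongs to the job. What is shaped like the salt_shaker but blue or green is not meant.

How it is judged (in metres and radians):
On the way, in this order (a step that is already met when the one before it is completed fails the run):
1. the pepper mill and the salt shaker stand upright on the worktop to the side of the tray's path, while the tray is still home ((y of pepper_mill in the frame of slide_base below -0.12 m or y of pepper_mill in the frame of slide_base above 0.12 m) and (y of salt_shaker in the frame of slide_base below -0.12 m or y of salt_shaker in the frame of slide_base above 0.12 m) and angle between each of pepper_mill, salt_shaker's own z axis and vertical below 0.15 rad and linear speed of each of pepper_mill, salt_shaker below 0.02 m/s and height (world z) of each of pepper_mill, salt_shaker below 0.012 m and value of joint slide below 0.02 m), for 0.2 s.
2. the tray is pulled well out (at least 70 of its 90 mm) (value of joint slide above 0.07 m), for 0.2 s.
3. the honey jar stands on the middle of the serving coaster, the tray still out (horizontal distance between honey_jar and coaster_serving below 0.015 m and z of honey_jar in the frame of coaster_serving between 0.004 and 0.012 m and angle between honey_jar's own z axis and vertical below 0.15 rad and linear speed of honey_jar below 0.02 m/s and value of joint slide above 0.04 m), for 0.2 s.
4. the tray is pushed fully home, the mill and the shaker still aside (value of joint slide below 0.01 m and (y of pepper_mill in the frame of slide_base below -0.12 m or y of pepper_mill in the frame of slide_base above 0.12 m) and (y of salt_shaker in the frame of slide_base below -0.12 m or y of salt_shaker in the frame of slide_base above 0.12 m)), for 0.2 s.
At the end, for the whole second after the job is handed in: The honey jar stands upright at rest on the serving coaster, within 15 mm of its middle; the pepper mill and the salt shaker stand upright at rest within 15 mm of where each stood at the start; the tin is upright and within 15 mm of where it stood; the tray is home (open by less than 10 mm) (horizontal distance between honey_jar and coaster_serving below 0.015 m and z of honey_jar in the frame of coaster_serving between 0.004 and 0.012 m and angle between each of honey_jar, pepper_mill, salt_shaker, food_tin's own z axis and vertical below 0.15 rad and linear speed of each of honey_jar, pepper_mill, salt_shaker, food_tin below 0.02 m/s and distance of each of pepper_mill, salt_shaker, food_tin from where it was at the start of the episode below 0.015 m and value of joint slide below 0.01 m); the robot touches nothing.
It fails at once if the pepper mill is knocked over (tilted more than 35 degrees) (angle between pepper_mill's own z axis and vertical above 0.6 rad).
It fails at once if the salt shaker is knocked over (tilted more than 35 degrees) (angle between salt_shaker's own z axis and vertical above 0.6 rad).
It fails at once if the honey jar is knocked over (tilted more than 35 degrees) (angle between honey_jar's own z axis and vertical above 0.6 rad).
It fails at once if the tin is knocked over (tilted more than 35 degrees) (angle between food_tin's own z axis and vertical above 0.6 rad).
It also fails if it takes over 109 s, if anything falls off the work surface, if the arm or the gripper's body presses on something with over 40 N, if the wrist force passes 120 N, or if a joint passes its speed limit or range.

### The arm

A 6-joint arm with a two-finger parallel gripper is mounted at the origin on a cart in front of the work surface, level with it; the furniture and walls round the work are solid. World frame = base frame: x ahead of the robot, y to its left, z up, the work surface at z = 0. Lengths are in mm, angles in degrees, forces in N, time in s.
With the tool pointing down it reaches from about 300 to 850 mm from the base axis. Payload 4.2 kg.
Tool frame: the origin (TCP) lies between the finger pads; the fingertips stand 14 mm ahead of it and the grasp point (between the pads) lies 5 mm behind it; z points along the fingers, y is the line along which they close (so a half turn about z gives the same grasp; the last joint's range is limited). The gripper opens to 91 mm and grips with 3 to 60 N. Pads are 32 mm wide; open, the fingers measure 118 mm over their backs; the gripper's body (76 mm by 178 mm) begins 60 mm behind the grasp point.
Start: joints at [66.291, 18.312, 89.639, -0, 72.044, -1.146], TCP at [220.631, 531.003, 227.976] pointing down, gripper open.
Joint ranges: [-177.97, 177.97], [-48.28, 115.42], [12.27, 149.76], [-77.06, 257.06], [2.81, 150.46], [-146.56, 146.56]. Speed limits (degrees/s): [147.25, 147.25, 180, 180, 180, 180].

### API

Orientations are given as [roll, pitch, yaw] about the fixed x, y, z axes, in that order (R = Rz(yaw) Ry(pitch) Rx(roll)).
In Python, from workcell import * gives the robot as it stands. The module is installed in compiled form; this text tells all that it offers.
- The arm moves only by the tool send_rows, never from a script. Its argument "deltas" is a list of rows, each a list of 2 entries, a list of its own where there are three numbers: the shift along the tool's x, y, z normalised to -1 to 1, where 1 is 0.5 m, then the turn, a rotation vector about the tool's x, y, z normalised to -1 to 1, where 1 is 0.5 rad. A call has 1 to 10 rows; each row shifts and turns the commanded pose from where the row before left it, along the tool's axes as they then stand; what a row does not reach is not made up. A row lasts 1/10 s, in which the tool goes at most 50 mm and 8.59 degrees, less where a joint would pass 70% of its speed; a pose out of reach is approached as far as the arm can. A call with a number of a shift or a turn outside -1 to 1 is refused whole. A call with a gripper value outside its range is refused whole. "grip" is the closure, from 0 (fully open) to 1 (shut), set as the call begins (left out, the last holds). The fingers move at their own pace and stop on an object; "grip_force" is the grip in N (left out, the last holds). Time passes only in rows, so rows that do not move let the fingers close. It gives the time, the measured TCP pose, the force, the opening and the grip force at its end, in the units of the state.
- state(): the state, without advancing time (a new reading comes with each control period).
- grab_frame(name): name is "side" or "top"; returns the picture (400x640x3 uint8, red, green, blue); there is no depth.
- calibration(name): a dict with "mtx" (3x3 intrinsics, pixels), "R" (3x3) and "t" (3): a world point X has camera coordinates R X + t. Camera axes: x right, y down, z forward; pixel columns grow to the right and rows downward; lengths in mm; the calibration is good to about 2 mm. A picture is of the moment at which its call begins. calibration takes no time and is no camera call.
- job_done(): hands the job in; it is judged then, once.
Trained networks look in the newest picture that a camera, given by its name, has taken for a name from the list of things; names that differ only in an ending like _2 or _b are one class to them, and where a whole thing is asked for, a point or a joint stands for the part that bears it (a point fixed in the world has none). Each returns a list of dicts, best first, with "p" (0 to 1); they miss things now and then, are a little off and sometimes report something else, mostly with a low value. They report only what shows in the picture. A call takes as long as a camera call. They do not tell look-alikes from the thing itself.
- trace(camera, label): "pixels" (400x640 bool, what is visible of it) and "bbox" ([left, top, width, height] in pixels, round what is visible of it).
The state is a dict: "time_s": time; "qpos": joint angles; "qvel": joint speeds; "effort": joint torques, N m; "ee_pos": TCP position; "ee_rot": TCP orientation; "force": force on the tool from outside, world axes, zero at the start; "torque": the same for the moment, N m; "gripper_width": finger opening in mm; "gripper_force": force on a finger pad.
Only numpy, scipy, OpenCV 4.12 (cv2) and the standard library are available. Lean on these libraries where they do the work, as an engineer would, in place of code of your own. Each camera call takes 0.05 s, during which the arm holds its last target. There are 200 camera calls.

## Working session

There is one attempt and no reset: what is moved stays moved. The work goes in short steps, Python scripts to look and compute and a tool call to move; the robot and the scene stay as the last step left them, time stands still between calls to the robot, and variables do not carry over. Pictures are saved under pics/ and viewed, at most 14 in all, crops included, and the job is handed in when it is done.

Besides the shell and the picture viewer there is one more tool, called by a JSON object that holds its "fn" and its "kwargs". send_rows: Moves the arm, as the interface text tells. Scaled input: -1 to 1 covers 0.5 m each way for a shift and 0.5 rad each way for a turn. Its arguments: {"type":"object","properties":{"deltas":{"type":"array","items":{"type":"array"}},"grip":{"type":"number"},"grip_force":{"type":"number"}},"required":["deltas"]}

```bash
mkdir -p pics; python3 - <<'E'
from workcell import *
import cv2
for c in("side","top"):
    cv2.imwrite(f"pics/{c}0.png",grab_frame(c)[:,:,::-1])
    k=calibration(c);print(c,k["mtx"].round(1).tolist(),k["R"].round(3).tolist(),k["t"].round(1).tolist())
    for l in["pepper_mill","salt_shaker","honey_jar","food_tin","slide_base","slide_grip","coaster_left","coaster_serving"]:
        print(l,[(d["bbox"],round(d["p"],2)) for d in trace(c,l)])
print(state())
E
```

```text
side [[464.7, 0.0, 314.6], [0.0, 464.7, 201.6], [0.0, 0.0, 1.0]] [[-0.847, -0.531, 0.017], [-0.354, 0.54, -0.764], [0.396, -0.653, -0.645]] [486.0, 43.2, 944.6]
pepper_mill []
salt_shaker [([314.5, 277.8, 27.0, 44.6], 0.86), ([348.0, 253.9, 26.4, 44.4], 0.66), ([322.0, 228.2, 22.0, 18.6], 0.52)]
honey_jar [([247.9, 157.8, 29.5, 42.1], 0.8)]
food_tin [([234.8, 186.1, 30.0, 48.9], 0.83)]
slide_base [([155.1, 170.1, 146.4, 79.7], 0.64)]
slide_grip [([155.2, 169.0, 148.8, 80.0], 0.72)]
coaster_left [([315.6, 229.2, 37.3, 30.3], 0.74), ([281.6, 148.2, 29.1, 20.8], 0.18)]
coaster_serving [([282.5, 148.3, 27.6, 20.1], 0.83), ([232.6, 187.7, 33.0, 47.0], 0.34)]
top [[488.0, 0.0, 321.1], [0.0, 488.0, 202.3], [0.0, 0.0, 1.0]] [[0.002, -1.0, -0.001], [-0.992, -0.002, -0.122], [0.122, 0.001, -0.992]] [263.7, 449.0, 1150.3]
pepper_mill [([333.6, 207.6, 23.2, 31.2], 0.65), ([232.6, 103.7, 117.0, 119.2], 0.49)]
salt_shaker [([300.9, 234.4, 16.6, 19.8], 0.73), ([234.4, 269.3, 19.0, 16.4], 0.71), ([268.7, 275.3, 17.7, 20.9], 0.64)]
honey_jar [([305.1, 151.3, 26.4, 31.4], 0.97)]
food_tin [([268.5, 166
[... 308 characters left out ...]
 98.5, 113.1, 122.8], 0.64)]
{'time_s': 0.9, 'qpos': array([ 6.62906228e+01,  1.83097359e+01,  8.96396034e+01,  4.92901777e-04,
        7.20433376e+01, -1.14666494e+00]), 'qvel': array([-0.04231103,  0.02020016,  0.04921838, -0.03083872,  0.04318438,
       -0.00394425]), 'effort': array([-1.50099313e-03, -4.12346435e+01, -2.32236779e+01,  7.27604097e-02,
        3.76218511e-02,  1.18875695e-05]), 'ee_pos': array([220.63240064, 530.99778424, 227.99354402]), 'ee_rot': array([ 1.79992669e+02, -3.22269824e-04,  1.57437136e+02]), 'force': array([ 0.68932458, -0.40933173,  0.16866542]), 'torque': array([0.00269096, 0.01933423, 0.00403963]), 'gripper_force': 0.0, 'gripper_width': 91.2482617233428}
```

```bash
python3 - <<'E'
import cv2
a=cv2.imread("pics/side0.png")[120:345,130:430];b=cv2.imread("pics/top0.png")[80:305,190:490]
cv2.imwrite("pics/s1.png",cv2.resize(a,None,fx=2.66,fy=2.66,interpolation=cv2.INTER_CUBIC));cv2.imwrite("pics/t1.png",cv2.resize(b,None,fx=2.66,fy=2.66,interpolation=cv2.INTER_CUBIC))
E
```

```text
(no output)
```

View pics/s1.png

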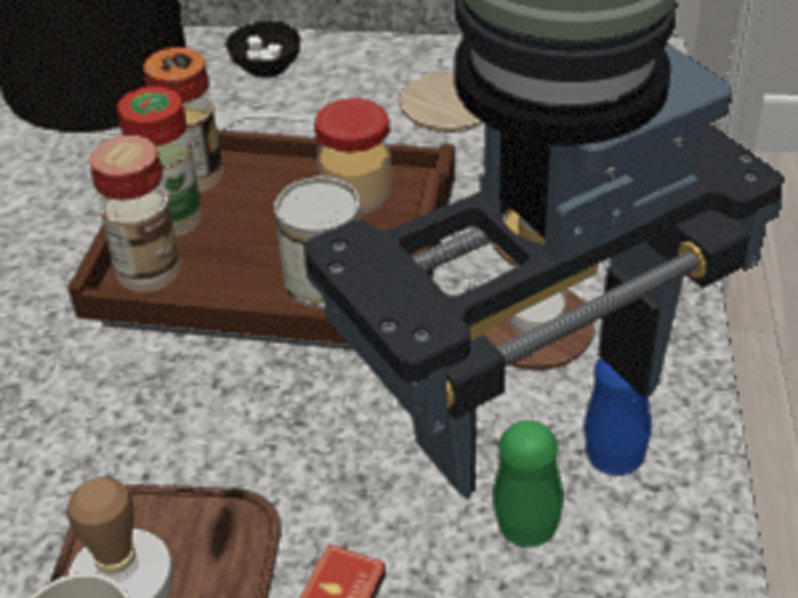

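View pics/t1.png

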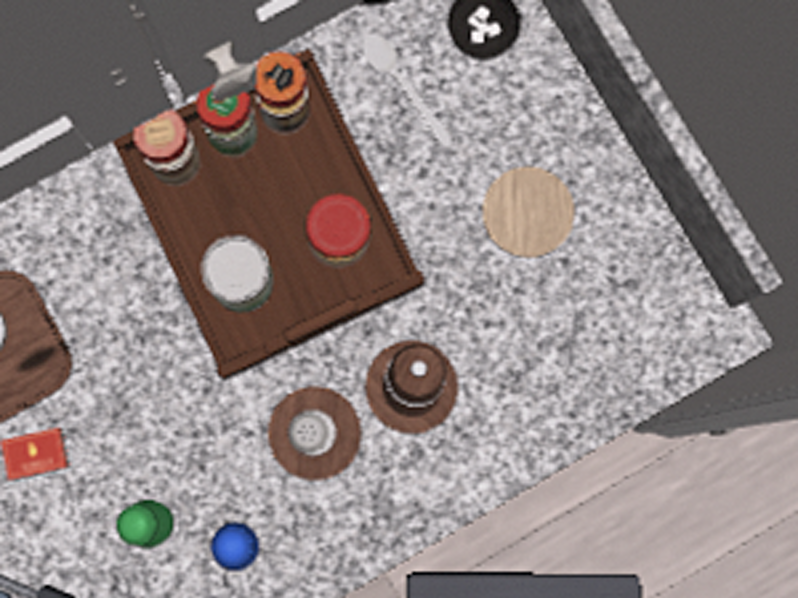

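View pics/side0.png

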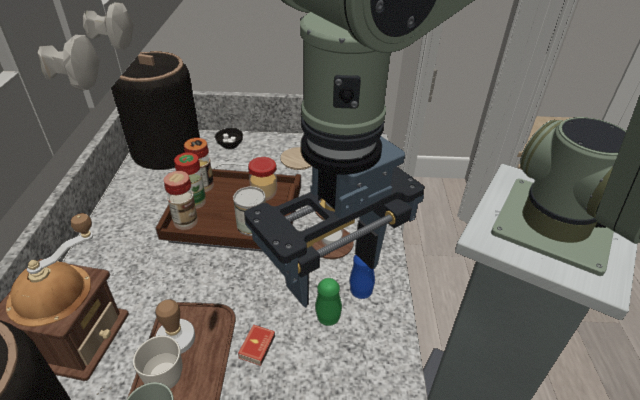

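View pics/top0.png

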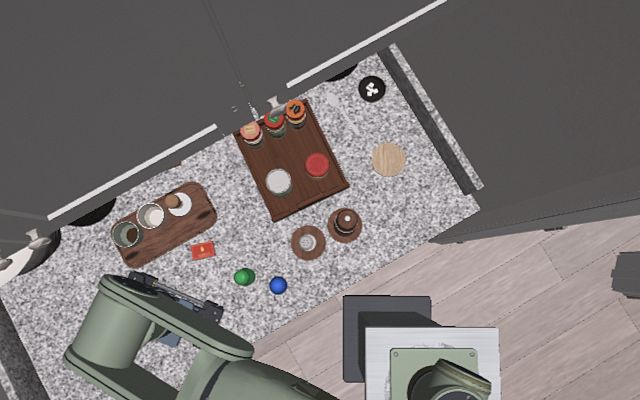

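The top view shows the salt shaker with its grey cap at (307,242), and the mill at (347,219) on the right coaster. The honey's red lid is at (317,165), the tin at (279,181), the serving coaster at (389,160) and the grip tab at (310,201).

Possible confusions:
- **Shaker:** green (244,276) and blue (278,285) share its shape. I take the grey-capped one at (307,242), which stands on a coaster.
- **Honey:** the red-lidded spice jar at (275,120) in the rear. I take (317,165), at the front.
- **Serving coaster:** the two darker coasters. I take the pale, empty one.

In the side view the arm hides the mill and shaker.

```bash
cat > h.py <<'E'
from workcell import *
import numpy as np, cv2
from scipy.spatial.transform import Rotation as Ro
def ray(c,u,v):
    k=calibration(c);R,t=np.array(k["R"]),np.array(k["t"])
    return -R.T@t, R.T@np.linalg.solve(np.array(k["mtx"]),[u,v,1])
def onz(c,u,v,z):
    o,d=ray(c,u,v);return o+d*(z-o[2])/d[2]
def tri(p):
    A=np.zeros((3,3));b=np.zeros(3)
    for c,(u,v) in p.items():
        o,d=ray(c,u,v);d/=np.linalg.norm(d);M=np.eye(3)-np.outer(d,d);A+=M;b+=M@o
    return np.linalg.solve(A,b)
def proj(c,X):
    k=calibration(c);p=np.array(k["mtx"])@(np.array(k["R"])@np.array(X)+k["t"]);return p[:2]/p[2]
def go(xyz,rpy):
    """shift in tool frame (units of 0.5m) and turn (units of 0.5rad) to a target"""
    s=state();R0=Ro.from_euler("xyz",s["ee_rot"],degrees=True);R1=Ro.from_euler("xyz",rpy,degrees=True)
    d=R0.inv().apply(np.array(xyz)-s["ee_pos"])/500;r=(R0.inv()*R1).as_rotvec()/.5
    print("at",s["ee_pos"].round(1),s["ee_rot"].round(1),"shift",d.round(4),"turn",r.round(4))
E
python3 - <<'E'
from h import *
for n,u,v,z in[("mill",347.1,218.7,176),("shaker",306.5,242,98),("honey",317.4,165.3,105),("tin",278.7,181.5,102),("serv",388.5,159.7,8),("cR",344.9,225.5,8),("cL",308,242.4,8),("grip",310.3,201,78),("cornL",273.5,219.8,50),("cornR",348.6,185.3,50),("blue",278.5,285,90),("green",244,276.5,90),("edge1",480,209,0),("edge2",330,297,0),("upst",470,190,100)]:
    print(n,onz("top",u,v,z).round(1))
E
```

```text
mill [395.5 209.9 176. ]
shaker [349.7 297.2  98. ]
honey [523.6 273.2 105. ]
tin [486.6 361.1 102. ]
serv [557.6  97.8   8. ]
cR [393.9 206.5   8. ]
cL [352.5 296.3   8. ]
grip [445.1 289.6  78. ]
cornL [403.8 376.8  50. ]
cornR [486.5 199.4  50. ]
blue [253.9 359.5  90. ]
green [272.5 437.2  90. ]
edge1 [ 436.  -127.1    0. ]
edge2 [221.5 242.7   0. ]
upst [468.4 -73.5 100. ]
```

```bash
python3 - <<'E'
from h import *
go([430,20,340],[180,0,115])
E
```

```text
at [220.6 531.  228. ] [180.   -0.  157.4] shift [-0.7788 -0.7831 -0.2241] turn [ 2.0000e-04 -1.0000e-04  1.4813e+00]
```

{"fn": "send_rows", "kwargs": {"deltas": [[[-0.03,-0.03,-0.02],[0,0,0]],[[-0.055,-0.055,-0.02],[0,0,0]],[[-0.055,-0.055,-0.02],[0,0,0]],[[-0.055,-0.055,-0.02],[0,0,0]],[[-0.055,-0.055,-0.02],[0,0,0]],[[-0.055,-0.055,-0.02],[0,0,0]],[[-0.055,-0.055,-0.02],[0,0,0]],[[-0.055,-0.055,-0.02],[0,0,0]],[[-0.055,-0.055,-0.02],[0,0,0]],[[-0.055,-0.055,-0.02],[0,0,0]]]}}

```text
time_s: 1.9
ee_pos: [362.1, 185.3, 329.1]
ee_rot: [180.0, 0.1, 157.4]
force: [1.0, 1.2, 0.2]
gripper_width: 91.2
gripper_force: 0.0
```

{"fn": "send_rows", "kwargs": {"deltas": [[[-0.055,-0.055,-0.01],[0,0,0]],[[-0.055,-0.055,-0.01],[0,0,0]],[[-0.055,-0.055,0],[0,0,0]],[[-0.05,-0.05,0],[0,0,0]],[[-0.03,-0.035,0],[0,0,0]],[[0,0,0],[0,0,0.25]],[[0,0,0],[0,0,0.25]],[[0,0,0],[0,0,0.25]],[[0,0,0],[0,0,0.25]],[[0,0,0],[0,0,0.25]]]}}

```text
time_s: 2.9
ee_pos: [426.6, 24.6, 338.5]
ee_rot: [180.0, 0.0, 121.3]
force: [-0.0, -0.8, -0.4]
gripper_width: 91.4
gripper_force: 0.0
```

```bash
python3 - <<'E'
from h import *
cv2.imwrite("pics/s2.png",grab_frame("side")[:,:,::-1]);cv2.imwrite("pics/t2.png",grab_frame("top")[:,:,::-1])
a=cv2.imread("pics/s2.png")[120:345,150:450]
cv2.imwrite("pics/s2c.png",cv2.resize(a,None,fx=2.66,fy=2.66,interpolation=cv2.INTER_CUBIC))
s=state();print(s["time_s"],s["ee_pos"],s["ee_rot"])
for l in["pepper_mill","salt_shaker","honey_jar","food_tin","coaster_left","coaster_serving"]:
    print(l,[(d["bbox"],round(d["p"],2)) for d in trace("side",l)])
for n,X in dict(mill_top=[395.5,209.9,176],mill_foot=[395.5,209.9,8],sh_top=[350,297,98],sh_foot=[350,297,8],cR=[394,206.5,8],cL=[352.5,296.3,8],honey_top=[523.6,273.2,105],serv=[557.6,97.8,8],grip=[445,289.6,78],tin_top=[486.6,361,102]).items(): print(n,proj("side",X).round(1))
E
```

```text
3.0 [426.70093969  24.72437139 338.48832051] [1.79981104e+02 3.07477065e-02 1.21609371e+02]
pepper_mill [([320.2, 138.0, 30.4, 76.7], 0.74)]
salt_shaker [([315.7, 280.3, 24.5, 43.1], 0.86), ([319.2, 205.7, 24.9, 45.4], 0.76), ([344.9, 249.9, 32.1, 51.3], 0.63)]
honey_jar [([246.5, 155.2, 33.8, 47.7], 0.82)]
food_tin [([232.1, 188.2, 34.8, 47.7], 0.66)]
coaster_left [([310.3, 226.2, 43.3, 37.0], 0.64)]
coaster_serving [([282.2, 148.6, 35.1, 22.5], 0.74)]
mill_top [337.8 137.3]
mill_foot [333.8 206.7]
sh_top [333.4 204.4]
sh_foot [331.4 240.3]
cR [335.2 206.1]
cL [330.4 239.6]
honey_top [262.8 163.3]
serv [298.4 156.1]
grip [291.7 192.5]
tin_top [250. 195.]
```

View pics/s2c.png

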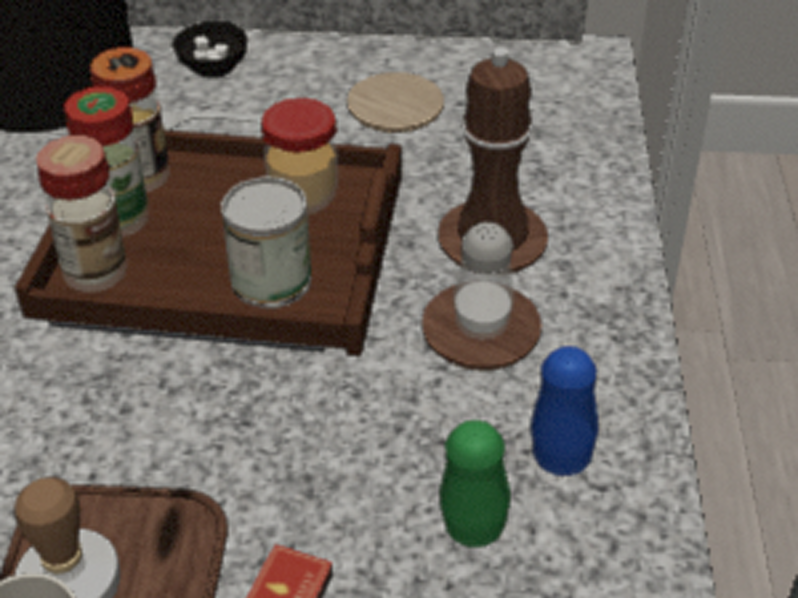

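The side view agrees with the top-view estimates: knob at (338,139), serving coaster at (299,158), right coaster at (335,209), left coaster at (331,241). The grey-capped clear-glass shaker at (333,207) stands on the left coaster, and green and blue stand apart. I'll triangulate and reach for the mill.

```bash
python3 - <<'E'
from h import *
for n,t,s in[("mill",(347.1,218.7),(338,138.8)),("shaker",(306.5,240.5),(333.1,206)),("honey",(317.4,165.3),(262.4,162.5)),("serv",(388.5,159.7),(298.9,158)),("cR",(344.9,225.5),(335.3,208.5)),("cL",(308,242.4),(331.2,241))]:
    print(n,tri(dict(top=t,side=s)).round(1))
go([395,208.5,310],[180,0,115])
E
```

```text
mill [395.5 209.5 172.6]
shaker [352.1 296.8  93.3]
honey [523.7 273.5 107. ]
serv [558.1  96.5   1.9]
cR [394.1 206.1   1.1]
cL [351.8 296.    4.6]
at [427.3  25.3 338. ] [180.    0.  121.7] shift [0.3457 0.1374 0.0561] turn [2.000e-04 0.000e+00 2.333e-01]
```

{"fn": "send_rows", "kwargs": {"deltas": [[[0.045,0.018,0.01],[0,0,0]],[[0.06,0.024,0.01],[0,0,0]],[[0.06,0.024,0.01],[0,0,0]],[[0.06,0.024,0.01],[0,0,0]],[[0.06,0.024,0.01],[0,0,0]],[[0.04,0.016,0.006],[0,0,0]],[[0.02,0.007,0],[0,0,0]],[[0,0,0],[0,0,0.233]],[[0,0,0],[0,0,0]],[[0,0,0],[0,0,0]]]}}

```text
time_s: 4.3
ee_pos: [395.5, 207.8, 310.1]
ee_rot: [180.0, 0.0, 115.1]
force: [0.1, -0.3, -0.5]
gripper_width: 91.0
gripper_force: 0.0
```

```bash
python3 - <<'E'
from h import *
go([395,208.5,133],[180,0,115])
E
```

```text
at [395.5 207.8 310.1] [180.    0.  115.1] shift [ 1.800e-03 -3.000e-04  3.542e-01] turn [0.0002 0.0005 0.0023]
```

{"fn": "send_rows", "kwargs": {"deltas": [[[0.002,0,0.04],[0,0,0]],[[0,0,0.06],[0,0,0]],[[0,0,0.06],[0,0,0]],[[0,0,0.06],[0,0,0]],[[0,0,0.06],[0,0,0]],[[0,0,0.04],[0,0,0]],[[0,0,0.024],[0,0,0]],[[0,0,0.01],[0,0,0]],[[0,0,0],[0,0,0]],[[0,0,0],[0,0,0]]]}}

```text
time_s: 5.3
ee_pos: [395.6, 209.2, 133.7]
ee_rot: [179.9, -0.0, 115.0]
force: [0.6, 0.4, 0.7]
gripper_width: 91.1
gripper_force: 0.0
```

{"fn": "send_rows", "kwargs": {"deltas": [[[0,0,0],[0,0,0]],[[0,0,0],[0,0,0]],[[0,0,0],[0,0,0]],[[0,0,0],[0,0,0]],[[0,0,0],[0,0,0]],[[0,0,0],[0,0,0]],[[0,0,0],[0,0,0]],[[0,0,0],[0,0,0]],[[0,0,0],[0,0,0]],[[0,0,0],[0,0,0]]], "grip": 0.6, "grip_force": 15}}

```text
time_s: 6.3
ee_pos: [395.1, 209.2, 133.0]
ee_rot: [180.0, -0.0, 115.0]
force: [1.0, 0.4, 0.2]
gripper_width: 47.1
gripper_force: 14.9
```

{"fn": "send_rows", "kwargs": {"deltas": [[[0,0,-0.01],[0,0,0]],[[0,0,-0.03],[0,0,0]],[[0,0,-0.04],[0,0,0]],[[0,0,-0.05],[0,0,0]],[[0,0,-0.05],[0,0,0]],[[0,0,-0.03],[0,0,0]],[[0,0,-0.015],[0,0,0]],[[0,0,0],[0,0,0]],[[0,0,0],[0,0,0]]]}}

```text
time_s: 7.2
ee_pos: [394.2, 208.8, 244.5]
ee_rot: [-179.9, -0.0, 115.0]
force: [-0.0, -0.3, -3.0]
gripper_width: 46.8
gripper_force: 14.8
```

```bash
python3 - <<'E'
from h import *
s=state();print(s["gripper_width"],s["gripper_force"],s["force"])
go([361,420,245],[180,0,115])
E
```

```text
46.82197216672863 14.845071642484982 [-0.03482638 -0.27988464 -3.00001335]
at [394.2 208.8 244.5] [-179.9   -0.   115. ] shift [ 0.411   0.1179 -0.0012] turn [-0.0042 -0.0001 -0.0016]
```

{"fn": "send_rows", "kwargs": {"deltas": [[[0.03,0.009,0],[0,0,0]],[[0.05,0.014,0],[0,0,0]],[[0.06,0.017,0],[0,0,0]],[[0.06,0.017,0],[0,0,0]],[[0.06,0.017,0],[0,0,0]],[[0.06,0.017,0],[0,0,0]],[[0.05,0.014,0],[0,0,0]],[[0.03,0.009,0],[0,0,0]],[[0.011,0.004,0],[0,0,0]],[[0,0,0],[0,0,0]]]}}

```text
time_s: 8.2
ee_pos: [361.6, 420.1, 244.7]
ee_rot: [-179.9, 0.1, 115.0]
force: [-0.1, -0.5, -3.4]
gripper_width: 46.6
gripper_force: 14.8
```

{"fn": "send_rows", "kwargs": {"deltas": [[[0,0,0.02],[0,0,0]],[[0,0,0.04],[0,0,0]],[[0,0,0.05],[0,0,0]],[[0,0,0.05],[0,0,0]],[[0,0,0.04],[0,0,0]],[[0,0,0.02],[0,0,0]],[[0,0,0.01],[0,0,0]],[[0,0,0.006],[0,0,0]],[[0,0,0],[0,0,0]],[[0,0,0],[0,0,0]]]}}

```text
time_s: 9.2
ee_pos: [362.2, 420.7, 128.4]
ee_rot: [179.9, -0.0, 114.9]
force: [-1.0, 0.2, -2.8]
gripper_width: 46.1
gripper_force: 14.8
```

{"fn": "send_rows", "kwargs": {"deltas": [[[0,0,0.002],[0,0,0]],[[0,0,0.002],[0,0,0]],[[0,0,0],[0,0,0]],[[0,0,0],[0,0,0]]]}}

```text
time_s: 9.6
ee_pos: [361.7, 420.4, 125.5]
ee_rot: [180.0, -0.0, 115.0]
force: [1.5, -0.4, -3.0]
gripper_width: 47.0
gripper_force: 14.8
```

{"fn": "send_rows", "kwargs": {"deltas": [[[0,0,0.001],[0,0,0]],[[0,0,0.001],[0,0,0]],[[0,0,0],[0,0,0]]]}}

```text
time_s: 9.9
ee_pos: [361.8, 420.5, 124.7]
ee_rot: [180.0, -0.0, 115.0]
force: [-0.2, -0.2, -1.0]
gripper_width: 46.7
gripper_force: 14.9
```

{"fn": "send_rows", "kwargs": {"deltas": [[[0,0,0],[0,0,0]],[[0,0,0],[0,0,0]],[[0,0,0],[0,0,0]],[[0,0,0],[0,0,0]],[[0,0,0],[0,0,0]],[[0,0,-0.02],[0,0,0]],[[0,0,-0.05],[0,0,0]],[[0,0,-0.07],[0,0,0]],[[0,0,-0.07],[0,0,0]],[[0,0,-0.04],[0,0,0]]], "grip": 0}}

```text
time_s: 10.9
ee_pos: [362.4, 421.1, 253.4]
ee_rot: [179.7, -0.1, 115.0]
force: [0.9, -0.1, -0.1]
gripper_width: 91.0
gripper_force: 0.0
```

```bash
python3 - <<'E'
from h import *
go([351.5,296.5,248],[180,0,115])
for d in trace("top","pepper_mill")[:0]: pass
E
```

```text
at [362.4 421.1 253.4] [ 1.797e+02 -1.000e-01  1.150e+02] shift [-0.2168 -0.125   0.0097] turn [ 0.0099 -0.0044 -0.0017]
```

{"fn": "send_rows", "kwargs": {"deltas": [[[-0.03,-0.018,0],[0,0,0]],[[-0.05,-0.028,0],[0,0,0]],[[-0.05,-0.028,0],[0,0,0]],[[-0.05,-0.028,0],[0,0,0]],[[-0.025,-0.015,0],[0,0,0]],[[-0.01,-0.007,0],[0,0,0]],[[0,0,0],[0,0,0]],[[0,0,0],[0,0,0]]]}}

```text
time_s: 11.75
ee_pos: [351.2, 297.6, 249.5]
ee_rot: [180.0, -0.0, 115.0]
force: [0.1, -0.1, 1.4]
gripper_width: 91.1
gripper_force: 0.0
```

```bash
python3 - <<'E'
from h import *
go([351.5,296.5,48],[180,0,115])
cv2.imwrite("pics/s3.png",cv2.resize(grab_frame("side")[120:345,200:500,::-1],None,fx=2,fy=2))
E
```

```text
at [351.2 297.6 249.5] [180.  -0. 115.] shift [-0.0026 -0.0007  0.4031] turn [ 0.0015 -0.0015 -0.0012]
```

View pics/s3.png

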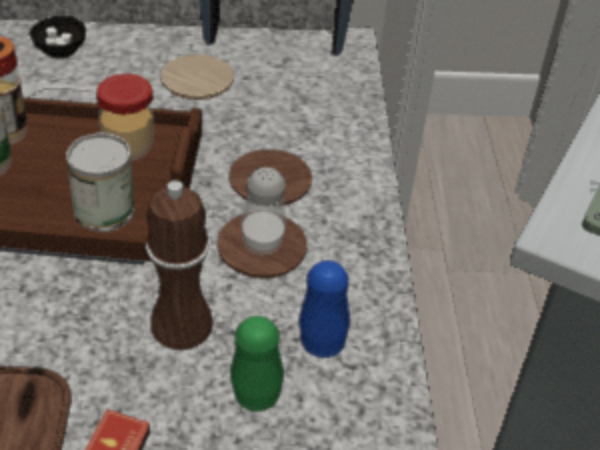

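The mill stands upright to the left of the tray (crop 180,270) and the shaker is still on its coaster (265,200). Now I'll descend on the shaker.

{"fn": "send_rows", "kwargs": {"deltas": [[[-0.003,0,0.04],[0,0,0]],[[0,0,0.07],[0,0,0]],[[0,0,0.08],[0,0,0]],[[0,0,0.08],[0,0,0]],[[0,0,0.06],[0,0,0]],[[0,0,0.04],[0,0,0]],[[0,0,0.02],[0,0,0]],[[0,0,0.013],[0,0,0]],[[0,0,0],[0,0,0]],[[0,0,0],[0,0,0]]]}}

```text
time_s: 12.8
ee_pos: [352.1, 296.0, 48.7]
ee_rot: [179.9, -0.0, 115.0]
force: [0.8, 0.2, -0.8]
gripper_width: 91.0
gripper_force: 0.0
```

{"fn": "send_rows", "kwargs": {"deltas": [[[0,0,0],[0,0,0]],[[0,0,0],[0,0,0]],[[0,0,0],[0,0,0]],[[0,0,0],[0,0,0]],[[0,0,0],[0,0,0]],[[0,0,0],[0,0,0]],[[0,0,0],[0,0,0]],[[0,0,0],[0,0,0]],[[0,0,0],[0,0,0]],[[0,0,0],[0,0,0]]], "grip": 0.65, "grip_force": 12}}

```text
time_s: 13.8
ee_pos: [351.6, 295.5, 48.0]
ee_rot: [180.0, -0.0, 115.0]
force: [0.2, 0.4, 0.6]
gripper_width: 41.7
gripper_force: 12.0
```

{"fn": "send_rows", "kwargs": {"deltas": [[[0,0,-0.02],[0,0,0]],[[0,0,-0.03],[0,0,0]],[[0,0,-0.03],[0,0,0]],[[0,0,-0.02],[0,0,0]],[[0,0,0],[0,0,0]],[[0,0,0],[0,0,0]]]}}

```text
time_s: 14.4
ee_pos: [351.3, 295.2, 98.0]
ee_rot: [-180.0, -0.0, 115.0]
force: [0.5, 0.2, 0.1]
gripper_width: 41.0
gripper_force: 12.0
```

```bash
python3 - <<'E'
from h import *
s=state();print(s["gripper_width"],s["gripper_force"],s["force"])
go([418,110,98],[180,0,115])
E
```

```text
40.97583259680484 11.999869983410463 [0.51146763 0.20067534 0.05723393]
at [351.3 295.2  98. ] [-180.   -0.  115.] shift [-3.922e-01 -3.530e-02 -1.000e-04] turn [-0.0001 -0.0001 -0.0016]
```

{"fn": "send_rows", "kwargs": {"deltas": [[[-0.03,-0.003,0],[0,0,0]],[[-0.05,-0.004,0],[0,0,0]],[[-0.06,-0.005,0],[0,0,0]],[[-0.06,-0.006,0],[0,0,0]],[[-0.06,-0.006,0],[0,0,0]],[[-0.06,-0.005,0],[0,0,0]],[[-0.04,-0.003,0],[0,0,0]],[[-0.022,-0.003,0],[0,0,0]],[[-0.01,0,0],[0,0,0]],[[0,0,0],[0,0,0]]]}}

```text
time_s: 15.4
ee_pos: [418.2, 110.3, 97.6]
ee_rot: [-180.0, -0.0, 114.9]
force: [-0.4, -0.0, -1.7]
gripper_width: 41.4
gripper_force: 12.0
```

{"fn": "send_rows", "kwargs": {"deltas": [[[0,0,0.02],[0,0,0]],[[0,0,0.03],[0,0,0]],[[0,0,0.03],[0,0,0]],[[0,0,0.02],[0,0,0]],[[0,0,0.01],[0,0,0]],[[0,0,0.004],[0,0,0]],[[0,0,0.001],[0,0,0]],[[0,0,0],[0,0,0]],[[0,0,0],[0,0,0]],[[0,0,0],[0,0,0]]]}}

```text
time_s: 16.4
ee_pos: [418.6, 110.3, 40.8]
ee_rot: [179.9, 0.0, 114.9]
force: [0.2, -0.7, -1.4]
gripper_width: 41.2
gripper_force: 12.0
```

{"fn": "send_rows", "kwargs": {"deltas": [[[0,0,0.002],[0,0,0]],[[0,0,0.001],[0,0,0]],[[0,0,0],[0,0,0]],[[0,0,0],[0,0,0]]]}}

```text
time_s: 16.8
ee_pos: [418.7, 110.3, 39.5]
ee_rot: [179.9, 0.0, 114.9]
force: [-1.2, -0.8, 5.4]
gripper_width: 41.8
gripper_force: 12.0
```

{"fn": "send_rows", "kwargs": {"deltas": [[[0,0,0],[0,0,0]],[[0,0,0],[0,0,0]],[[0,0,0],[0,0,0]],[[0,0,0],[0,0,0]],[[0,0,0],[0,0,0]],[[0,0,-0.04],[0,0,0]],[[0,0,-0.08],[0,0,0]],[[0,0,-0.09],[0,0,0]],[[0,0,-0.09],[0,0,0]],[[0,0,-0.03],[0,0,0]]], "grip": 0}}

```text
time_s: 17.8
ee_pos: [420.5, 110.8, 208.4]
ee_rot: [179.5, 0.1, 115.0]
force: [-0.3, -0.8, -0.7]
gripper_width: 91.1
gripper_force: 0.0
```

```bash
python3 - <<'E'
from h import *
go([447,290,200],[180,0,115])
a=grab_frame("top")[160:250,250:380,::-1];b=grab_frame("side")[140:250,260:390,::-1]
f=lambda i:cv2.resize(i,(780,int(i.shape[0]*6)),interpolation=cv2.INTER_CUBIC)
cv2.imwrite("pics/t4.png",f(a));cv2.imwrite("pics/s4.png",cv2.resize(b,None,fx=5,fy=5,interpolation=cv2.INTER_CUBIC))
E
```

```text
at [420.5 110.8 208.4] [1.795e+02 1.000e-01 1.150e+02] shift [0.3026 0.1992 0.018 ] turn [ 0.0168  0.0033 -0.0017]
```

View pics/t4.png

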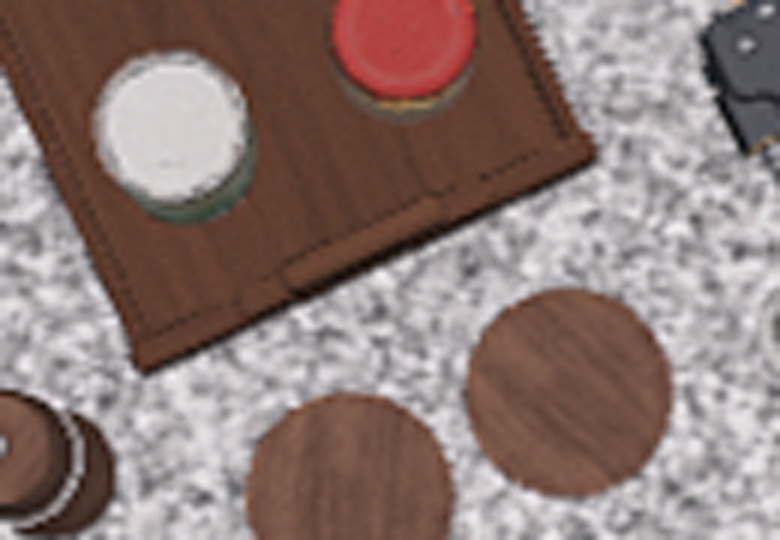

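View pics/s4.png

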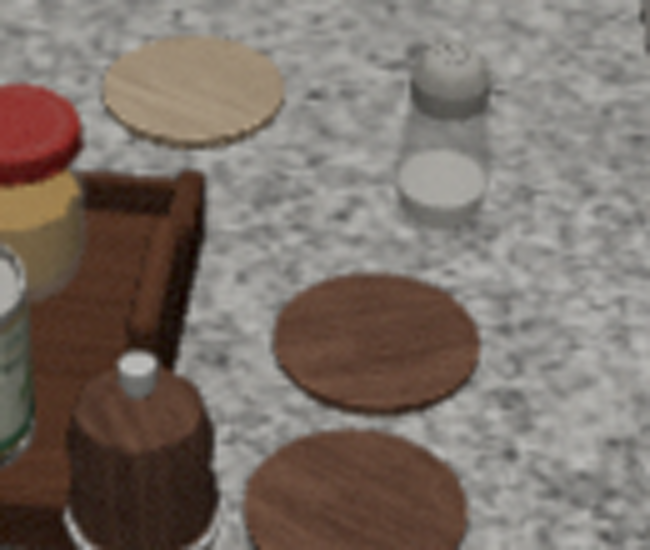

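The shaker stands upright on the right (side ≈ (350,165)), and both coasters are empty. The tab's top centre is at top px (311,201), which puts the grip near (446,290). I'll move over it with the fingers partly closed.

{"fn": "send_rows", "kwargs": {"deltas": [[[0.04,0.026,0],[0,0,0]],[[0.06,0.04,0],[0,0,0]],[[0.06,0.04,0],[0,0,0]],[[0.06,0.04,0],[0,0,0]],[[0.05,0.033,0],[0,0,0]],[[0.025,0.015,0],[0,0,0]],[[0.008,0.004,0],[0,0,0]],[[0,0,0],[0,0,0]],[[0,0,0],[0,0,0]]], "grip": 0.67}}

```text
time_s: 18.8
ee_pos: [443.8, 288.1, 203.6]
ee_rot: [-179.9, 0.0, 114.9]
force: [0.2, 0.2, -0.2]
gripper_width: 30.2
gripper_force: 0.0
```

```bash
python3 - <<'E'
from h import *
go([446,290,62],[180,0,115]);print(state()["gripper_width"])
E
```

```text
at [443.8 288.1 203.6] [-179.9    0.   114.9] shift [0.0017 0.006  0.2832] turn [-0.0026  0.0012 -0.0032]
30.221558924120178
```

{"fn": "send_rows", "kwargs": {"deltas": [[[0.002,0.005,0.03],[0,0,0]],[[0,0,0.05],[0,0,0]],[[0,0,0.06],[0,0,0]],[[0,0,0.05],[0,0,0]],[[0,0,0.04],[0,0,0]],[[0,0,0.02],[0,0,0]],[[0,0,0.02],[0,0,0]],[[0,0,0.01],[0,0,0]],[[0,0,0],[0,0,0]],[[0,0,0],[0,0,0]]]}}

```text
time_s: 19.8
ee_pos: [446.5, 291.6, 64.6]
ee_rot: [179.9, -0.0, 115.0]
force: [-0.5, 0.1, 0.3]
gripper_width: 29.9
gripper_force: 0.0
```

{"fn": "send_rows", "kwargs": {"deltas": [[[0,0,0],[0,0,0]],[[0,0,0],[0,0,0]],[[0,0,0],[0,0,0]],[[0,0,0],[0,0,0]],[[0,0,0],[0,0,0]],[[0,0,0],[0,0,0]]], "grip": 1, "grip_force": 20}}

```text
time_s: 20.4
ee_pos: [446.5, 291.7, 64.5]
ee_rot: [179.9, -0.0, 115.0]
force: [0.2, 0.3, 3.9]
gripper_width: 12.4
gripper_force: 20.0
```

{"fn": "send_rows", "kwargs": {"deltas": [[[0,-0.004,0],[0,0,0]],[[0,-0.01,0],[0,0,0]],[[0,-0.015,0],[0,0,0]],[[0,-0.02,0],[0,0,0]],[[0,-0.02,0],[0,0,0]],[[0,-0.02,0],[0,0,0]],[[0,-0.02,0],[0,0,0]],[[0,-0.02,0],[0,0,0]],[[0,-0.015,0],[0,0,0]],[[0,-0.01,0],[0,0,0]]]}}

```text
time_s: 21.4
ee_pos: [375.6, 257.8, 64.5]
ee_rot: [180.0, 0.1, 115.0]
force: [3.3, -2.4, 6.6]
gripper_width: 12.2
gripper_force: 20.0
```

{"fn": "send_rows", "kwargs": {"deltas": [[[0,-0.008,0],[0,0,0]],[[0,-0.006,0],[0,0,0]],[[0,0,0],[0,0,0]],[[0,0,0],[0,0,0]],[[0,0,0],[0,0,0]]]}}

```text
time_s: 21.9
ee_pos: [369.0, 254.6, 64.4]
ee_rot: [-179.9, 0.1, 115.0]
force: [1.5, -3.7, 10.8]
gripper_width: 12.4
gripper_force: 20.0
```

{"fn": "send_rows", "kwargs": {"deltas": [[[0,0,0],[0,0,0]],[[0,0,0],[0,0,0]],[[0,0,0],[0,0,0]],[[0,0,0],[0,0,0]],[[0,0,-0.03],[0,0,0]],[[0,0,-0.05],[0,0,0]],[[0,0,-0.08],[0,0,0]],[[0,0,-0.08],[0,0,0]],[[0,0,-0.05],[0,0,0]],[[0,0,-0.02],[0,0,0]]], "grip": 0.67}}

```text
time_s: 22.9
ee_pos: [370.6, 256.6, 221.3]
ee_rot: [179.7, -0.1, 114.9]
force: [-0.1, -0.2, -0.6]
gripper_width: 30.2
gripper_force: 0.0
```

```bash
python3 - <<'E'
from h import *
t=grab_frame("top")
cv2.imwrite("pics/t5.png",cv2.resize(t[80:300,220:480,::-1],None,fx=3,fy=2.7,interpolation=cv2.INTER_CUBIC)[:600])
cv2.imwrite("pics/s5.png",grab_frame("side")[:,:,::-1])
h=cv2.cvtColor(t,cv2.COLOR_RGB2HSV)
m=(((h[...,0]<7)|(h[...,0]>173))&(h[...,1]>150)&(h[...,2]>90)).astype(np.uint8)
n,l,st,ce=cv2.connectedComponentsWithStats(m)
for i in range(1,n):
    if st[i,4]>60: print(st[i],ce[i].round(1),onz("top",*ce[i],105).round(1))
for c in("top","side"): print([(d["bbox"],d["p"]) for d in trace(c,"honey_jar")])
go([440,225,200],[180,0,25])
E
```

```text
[280 143  20  19 196] [289.7 152.5] [553.1 336.5 105. ]
[191 242  24  18 232] [201.7 249.7] [331.8 530.3 105. ]
[]
[([290.7, 158.0, 31.2, 41.8], 0.65)]
at [369.  255.4 217.5] [-179.8    0.   114.9] shift [-0.1151  0.1031  0.0347] turn [-0.004   0.005   3.1397]
```

View pics/t5.png

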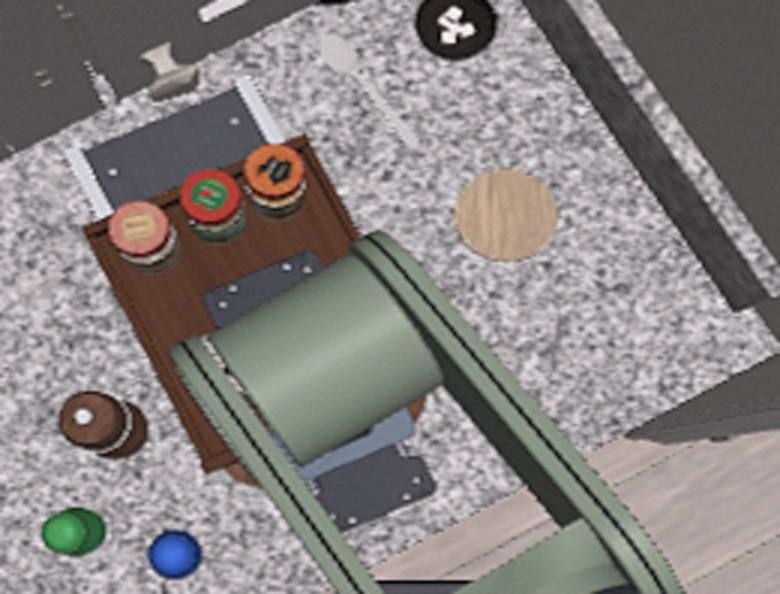

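The tray is out with the spice jars and tin riding on it, and the mill is upright at left. The arm hides the honey from above, and I expect it near (446,237). I'll check that with the side view and turn to yaw 25.

{"fn": "send_rows", "kwargs": {"deltas": [[[-0.03,0.025,0],[0,0,0]],[[-0.05,0.045,0],[0,0,0]],[[-0.025,0.025,0],[0,0,0]],[[0,0,0],[0,0,0.28]],[[0,0,0],[0,0,0.28]],[[0,0,0],[0,0,0.28]],[[0,0,0],[0,0,0.28]],[[0,0,0],[0,0,0.28]],[[0,0,0],[0,0,0.28]],[[0,0,0],[0,0,0.28]]], "grip": 0.22}}

```text
time_s: 24.1
ee_pos: [434.3, 228.2, 217.4]
ee_rot: [-179.9, 0.1, 58.4]
force: [0.5, -0.5, -0.1]
gripper_width: 71.5
gripper_force: 0.0
```

{"fn": "send_rows", "kwargs": {"deltas": [[[0,0,0],[0,0,0.28]],[[0,0,0],[0,0,0.28]],[[0,0,0],[0,0,0.28]],[[0,0,0],[0,0,0.28]],[[0,0,0],[0,0,0.06]],[[0,0,0],[0,0,0]],[[0,0,0],[0,0,0]]]}}

```text
time_s: 24.8
ee_pos: [434.6, 228.2, 218.0]
ee_rot: [-180.0, 0.1, 25.0]
force: [0.2, -0.3, 0.3]
gripper_width: 70.9
gripper_force: 0.0
```

```bash
python3 - <<'E'
from h import *
print(proj("side",[446.1,237.2,105]),proj("side",[446.1,237.2,30]),proj("side",[446.1,237.2,99]))
t=grab_frame("side")
h=cv2.cvtColor(t,cv2.COLOR_RGB2HSV)
m=(((h[...,0]<7)|(h[...,0]>173))&(h[...,1]>120)&(h[...,2]>70)).astype(np.uint8)
n,l,st,ce=cv2.connectedComponentsWithStats(m)
for i in range(1,n):
    if st[i,4]>60: print(st[i],ce[i].round(1))
print([(d["bbox"],d["p"]) for d in trace("side","honey_jar")])
cv2.imwrite("pics/s6.png",cv2.resize(t[80:280,200:460,::-1],None,fx=3,fy=3,interpolation=cv2.INTER_CUBIC)[:600])
go([446,237,200],[180,0,25])
E
```

```text
[306.2422207  167.13774929] [306.04814873 197.00452219] [306.22592912 169.64494742]
[220 152  31  27 411] [234.7 164.9]
[292 160  28  21 450] [305.6 169.8]
[213 182  25  17 216] [224.9 192.4]
[239 325  35  36 676] [256.6 342.8]
[([292.5, 159.4, 29.3, 43.1], 0.94)]
at [434.8 228.3 218.4] [-1.8e+02  1.0e-01  2.5e+01] shift [ 0.0277 -0.0063  0.0368] turn [-0.0003  0.0023  0.0007]
```

View pics/s6.png

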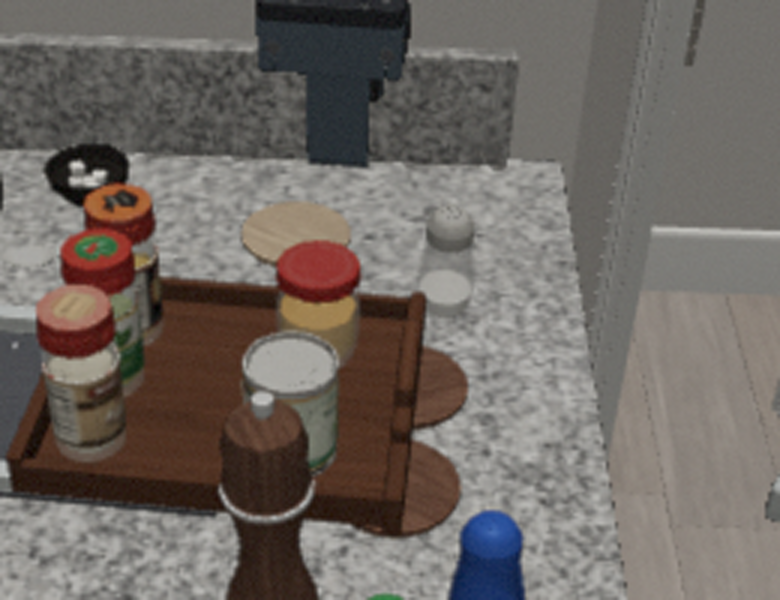

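The honey lid is at side px (306,170), matching the prediction, and it stands beside the tin. I'll descend.

{"fn": "send_rows", "kwargs": {"deltas": [[[0.028,-0.006,0],[0,0,0]],[[0,0,0.03],[0,0,0]],[[0,0,0.06],[0,0,0]],[[0,0,0.06],[0,0,0]],[[0,0,0.06],[0,0,0]],[[0,0,0.04],[0,0,0]],[[0,0,0.03],[0,0,0]],[[0,0,0.018],[0,0,0]],[[0,0,0],[0,0,0]],[[0,0,0],[0,0,0]]]}}

```text
time_s: 25.9
ee_pos: [447.2, 237.5, 70.4]
ee_rot: [-180.0, -0.1, 25.0]
force: [-0.2, 0.3, 0.7]
gripper_width: 71.3
gripper_force: 0.0
```

{"fn": "send_rows", "kwargs": {"deltas": [[[0,0,0],[0,0,0]],[[0,0,0],[0,0,0]],[[0,0,0],[0,0,0]],[[0,0,0],[0,0,0]],[[0,0,0],[0,0,0]],[[0,0,0],[0,0,0]]], "grip": 0.5, "grip_force": 15}}

```text
time_s: 26.5
ee_pos: [447.0, 237.4, 70.6]
ee_rot: [-180.0, -0.1, 25.0]
force: [0.5, 0.8, 5.2]
gripper_width: 54.9
gripper_force: 15.0
```

{"fn": "send_rows", "kwargs": {"deltas": [[[0,0,-0.01],[0,0,0]],[[0,0,-0.03],[0,0,0]],[[0,0,-0.04],[0,0,0]],[[0,0,-0.03],[0,0,0]],[[0,0,-0.01],[0,0,0]],[[0,0,0],[0,0,-0.12]],[[0,0,0],[0,0,-0.22]],[[0,0,0],[0,0,-0.25]],[[0,0,0],[0,0,-0.25]],[[0,0,0],[0,0,-0.25]]]}}

```text
time_s: 27.5
ee_pos: [445.7, 236.6, 129.0]
ee_rot: [-179.9, 0.1, 56.5]
force: [-0.7, 0.1, -1.7]
gripper_width: 55.0
gripper_force: 15.0
```

{"fn": "send_rows", "kwargs": {"deltas": [[[0,0,0],[0,0,-0.25]],[[0,0,0],[0,0,-0.25]],[[0,0,0],[0,0,-0.25]],[[0,0,0],[0,0,-0.25]],[[0,0,0],[0,0,-0.25]],[[0,0,0],[0,0,-0.25]],[[0,0,0],[0,0,-0.25]],[[0,0,0],[0,0,-0.2]],[[0,0,0],[0,0,-0.1]],[[0,0,0],[0,0,0]]]}}

```text
time_s: 28.5
ee_pos: [445.8, 236.6, 129.0]
ee_rot: [-179.9, 0.0, 114.9]
force: [0.1, 1.0, -1.6]
gripper_width: 55.0
gripper_force: 15.0
```

```bash
python3 - <<'E'
from h import *
s=state();print(s["gripper_width"],s["force"]);go([558,97,130],[180,0,115])
E
```

```text
55.04750931271159 [ 0.13738833  1.00471528 -1.60386865]
at [445.8 236.6 129. ] [-179.9    0.   114.9] shift [-0.3478  0.0857 -0.0021] turn [-0.0043  0.0002 -0.0019]
```

{"fn": "send_rows", "kwargs": {"deltas": [[[-0.03,0.008,0],[0,0,0]],[[-0.05,0.012,0],[0,0,0]],[[-0.06,0.015,0],[0,0,0]],[[-0.06,0.015,0],[0,0,0]],[[-0.06,0.015,0],[0,0,0]],[[-0.05,0.012,0],[0,0,0]],[[-0.028,0.006,0],[0,0,0]],[[-0.01,0.003,0],[0,0,0]],[[0,0,0],[0,0,0]],[[0,0,0],[0,0,0]]]}}

```text
time_s: 29.5
ee_pos: [558.1, 98.0, 129.8]
ee_rot: [-180.0, -0.0, 115.0]
force: [0.5, -0.2, -1.5]
gripper_width: 54.8
gripper_force: 15.0
```

{"fn": "send_rows", "kwargs": {"deltas": [[[0,0,0.02],[0,0,0]],[[0,0,0.03],[0,0,0]],[[0,0,0.03],[0,0,0]],[[0,0,0.03],[0,0,0]],[[0,0,0.02],[0,0,0]],[[0,0,0.01],[0,0,0]],[[0,0,0.008],[0,0,0]],[[0,0,0],[0,0,0]],[[0,0,0],[0,0,0]]]}}

```text
time_s: 30.4
ee_pos: [559.2, 97.5, 56.4]
ee_rot: [179.9, 0.0, 115.0]
force: [-0.8, -0.7, -2.1]
gripper_width: 54.6
gripper_force: 15.0
```

```bash
python3 - <<'E'
from h import *
go([558,97,49],[180,0,115])
cv2.imwrite("pics/s7.png",cv2.resize(grab_frame("side")[110:230,220:380,::-1],None,fx=5,fy=5,interpolation=cv2.INTER_CUBIC))
E
```

```text
at [559.2  97.5  56.4] [179.9   0.  115. ] shift [ 0.0001 -0.0027  0.0148] turn [ 0.002   0.0004 -0.0016]
```

View pics/s7.png

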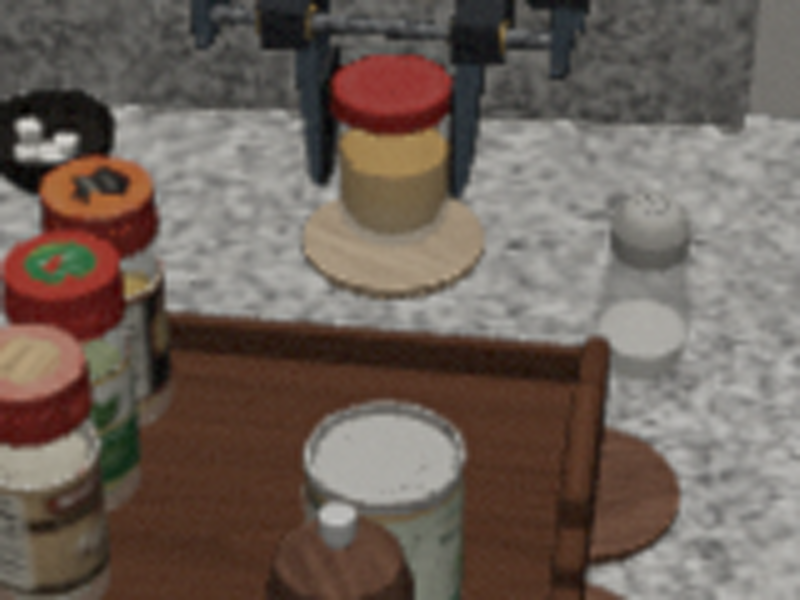

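The jar hovers over the middle of the serving coaster (crop (394,238)), with the shaker and tin upright. I'll lower it now.

{"fn": "send_rows", "kwargs": {"deltas": [[[0,-0.002,0.007],[0,0,0]],[[0,0,0.005],[0,0,0]],[[0,0,0.002],[0,0,0]],[[0,0,0.001],[0,0,0]],[[0,0,0],[0,0,0]],[[0,0,0],[0,0,0]]]}}

```text
time_s: 31.05
ee_pos: [557.8, 96.9, 49.0]
ee_rot: [-180.0, 0.0, 115.0]
force: [-3.0, -1.1, 5.3]
gripper_width: 55.1
gripper_force: 15.0
```

Contact. Release and rise.

{"fn": "send_rows", "kwargs": {"deltas": [[[0,0,0],[0,0,0]],[[0,0,0],[0,0,0]],[[0,0,0],[0,0,0]],[[0,0,0],[0,0,0]],[[0,0,-0.02],[0,0,0]],[[0,0,-0.05],[0,0,0]],[[0,0,-0.08],[0,0,0]],[[0,0,-0.08],[0,0,0]],[[0,0,-0.06],[0,0,0]],[[0,0,-0.02],[0,0,0]]], "grip": 0.1}}

```text
time_s: 32.05
ee_pos: [559.7, 97.3, 207.9]
ee_rot: [179.6, 0.1, 115.0]
force: [-0.0, 0.3, -1.2]
gripper_width: 81.9
gripper_force: 0.0
```

```bash
python3 - <<'E'
from h import *
go([369,254.6,204],[180,0,115])
E
```

```text
at [559.7  97.3 207.9] [1.796e+02 1.000e-01 1.150e+02] shift [ 0.4462 -0.2132  0.0052] turn [ 0.0151  0.0041 -0.0016]
```

{"fn": "send_rows", "kwargs": {"deltas": [[[0.04,-0.019,0],[0,0,0]],[[0.06,-0.028,0],[0,0,0]],[[0.065,-0.031,0],[0,0,0]],[[0.065,-0.031,0],[0,0,0]],[[0.065,-0.031,0],[0,0,0]],[[0.065,-0.031,0],[0,0,0]],[[0.05,-0.024,0],[0,0,0]],[[0.025,-0.012,0],[0,0,0]],[[0.01,-0.004,0],[0,0,0]],[[0,0,0],[0,0,0]]], "grip": 0.67}}

```text
time_s: 33.05
ee_pos: [368.6, 254.2, 203.3]
ee_rot: [180.0, 0.0, 115.0]
force: [0.6, -0.4, 0.2]
gripper_width: 30.1
gripper_force: 0.0
```

```bash
python3 - <<'E'
from h import *
go([369,254.6,64],[180,0,115]);print(state()["gripper_width"])
t=grab_frame("top")
h=cv2.cvtColor(t,cv2.COLOR_RGB2HSV)
m=(((h[...,0]<7)|(h[...,0]>173))&(h[...,1]>150)&(h[...,2]>90)).astype(np.uint8)
n,l,st,ce=cv2.connectedComponentsWithStats(m)
for i in range(1,n):
    if st[i,4]>60: print(st[i],ce[i].round(1),onz("top",*ce[i],83).round(1))
cv2.imwrite("pics/t8.png",cv2.resize(t[80:280,220:480,::-1],None,fx=3,fy=3,interpolation=cv2.INTER_CUBIC))
E
```

```text
at [368.6 254.2 203.3] [180.   0. 115.] shift [0.0005 0.001  0.2786] turn [ 0.0001  0.0008 -0.0001]
30.066646344894625
[280 143  21  19 198] [289.7 152.6] [558. 338.  83.]
[382 142  23  23 325] [392.7 153.3] [556.9  98.2  83. ]
[191 241  24  19 236] [202.  249.6] [332.7 535.2  83. ]
```

View pics/t8.png

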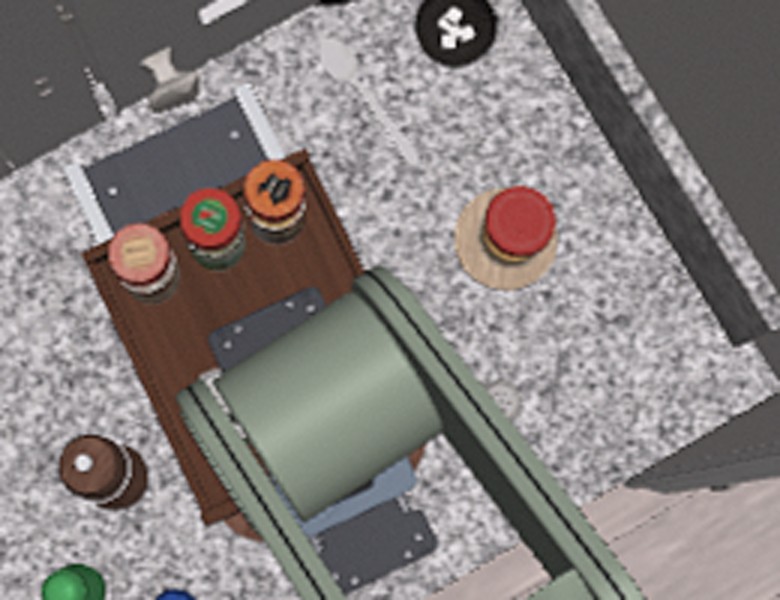

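The honey stands on the serving coaster (lid at top px (393,153), about 1 mm off its middle). Next I'll grip the tab again and push the tray home.

{"fn": "send_rows", "kwargs": {"deltas": [[[0,0.001,0.03],[0,0,0]],[[0,0,0.05],[0,0,0]],[[0,0,0.06],[0,0,0]],[[0,0,0.05],[0,0,0]],[[0,0,0.04],[0,0,0]],[[0,0,0.02],[0,0,0]],[[0,0,0.02],[0,0,0]],[[0,0,0.008],[0,0,0]],[[0,0,0],[0,0,0]],[[0,0,0],[0,0,0]]]}}

```text
time_s: 34.1
ee_pos: [369.5, 254.7, 65.0]
ee_rot: [179.9, -0.0, 115.0]
force: [-0.3, 0.3, -1.0]
gripper_width: 30.0
gripper_force: 0.0
```

{"fn": "send_rows", "kwargs": {"deltas": [[[0,0,0],[0,0,0]],[[0,0,0],[0,0,0]],[[0,0,0],[0,0,0]],[[0,0,0],[0,0,0]],[[0,0,0],[0,0,0]],[[0,0,0],[0,0,0]]], "grip": 1, "grip_force": 20}}

```text
time_s: 34.7
ee_pos: [369.1, 254.6, 64.9]
ee_rot: [180.0, -0.0, 115.0]
force: [-1.8, -0.2, 5.6]
gripper_width: 12.4
gripper_force: 20.0
```

{"fn": "send_rows", "kwargs": {"deltas": [[[0,0.004,0],[0,0,0]],[[0,0.01,0],[0,0,0]],[[0,0.015,0],[0,0,0]],[[0,0.02,0],[0,0,0]],[[0,0.02,0],[0,0,0]],[[0,0.02,0],[0,0,0]],[[0,0.02,0],[0,0,0]],[[0,0.02,0],[0,0,0]],[[0,0.015,0],[0,0,0]],[[0,0.01,0],[0,0,0]]]}}

```text
time_s: 35.7
ee_pos: [438.9, 288.0, 64.9]
ee_rot: [180.0, -0.1, 114.9]
force: [-3.5, 3.5, 6.0]
gripper_width: 12.0
gripper_force: 20.0
```

{"fn": "send_rows", "kwargs": {"deltas": [[[0,0.008,0],[0,0,0]],[[0,0.005,0],[0,0,0]],[[0,0.003,0],[0,0,0]],[[0,0,0],[0,0,0]],[[0,0,0],[0,0,0]]]}}

```text
time_s: 36.2
ee_pos: [446.1, 291.5, 64.9]
ee_rot: [179.9, -0.1, 114.9]
force: [-2.5, 4.9, 3.9]
gripper_width: 12.4
gripper_force: 20.0
```

{"fn": "send_rows", "kwargs": {"deltas": [[[0,0,0],[0,0,0]],[[0,0,0],[0,0,0]],[[0,0,0],[0,0,0]],[[0,0,0],[0,0,0]],[[0,0,-0.03],[0,0,0]],[[0,0,-0.05],[0,0,0]],[[0,0,-0.08],[0,0,0]],[[0,0,-0.08],[0,0,0]],[[0,0,-0.03],[0,0,0]],[[0,0,0],[0,0,0]]], "grip": 0.67}}

```text
time_s: 37.2
ee_pos: [447.3, 290.9, 202.1]
ee_rot: [179.7, -0.0, 114.9]
force: [0.1, 0.8, 1.1]
gripper_width: 29.6
gripper_force: 0.0
```

```bash
python3 - <<'E'
from h import *
go([418.5,110.5,200],[180,0,115])
E
```

```text
at [447.3 290.9 202.1] [179.7  -0.  114.9] shift [-0.3029 -0.2044  0.0028] turn [ 0.012  -0.0013 -0.0022]
```

{"fn": "send_rows", "kwargs": {"deltas": [[[-0.03,-0.02,0],[0,0,0]],[[-0.05,-0.034,0],[0,0,0]],[[-0.06,-0.04,0],[0,0,0]],[[-0.06,-0.04,0],[0,0,0]],[[-0.06,-0.04,0],[0,0,0]],[[-0.03,-0.02,0],[0,0,0]],[[-0.013,-0.01,0],[0,0,0]],[[0,0,0],[0,0,0]],[[0,0,0],[0,0,0]]], "grip": 0}}

```text
time_s: 38.1
ee_pos: [417.2, 110.1, 198.9]
ee_rot: [-180.0, -0.0, 114.9]
force: [0.8, 0.0, 0.7]
gripper_width: 91.0
gripper_force: 0.0
```

```bash
python3 - <<'E'
from h import *
go([418.6,110.4,40],[180,0,115]);print(state()["gripper_width"])
E
```

```text
at [417.2 110.1 198.9] [-180.    -0.   114.9] shift [-0.0009  0.003   0.3177] turn [-0.0017 -0.0013 -0.002 ]
90.98966524226417
```

{"fn": "send_rows", "kwargs": {"deltas": [[[-0.001,0.003,0.03],[0,0,0]],[[0,0,0.06],[0,0,0]],[[0,0,0.07],[0,0,0]],[[0,0,0.06],[0,0,0]],[[0,0,0.05],[0,0,0]],[[0,0,0.03],[0,0,0]],[[0,0,0.012],[0,0,0]],[[0,0,0.006],[0,0,0]],[[0,0,0],[0,0,0]],[[0,0,0],[0,0,0]]]}}

```text
time_s: 39.1
ee_pos: [419.6, 110.4, 41.1]
ee_rot: [179.9, 0.0, 115.0]
force: [0.6, 0.2, 0.3]
gripper_width: 91.1
gripper_force: 0.0
```

{"fn": "send_rows", "kwargs": {"deltas": [[[0,0,0],[0,0,0]],[[0,0,0],[0,0,0]],[[0,0,0],[0,0,0]],[[0,0,0],[0,0,0]],[[0,0,0],[0,0,0]],[[0,0,0],[0,0,0]],[[0,0,0],[0,0,0]],[[0,0,0],[0,0,0]]], "grip": 0.65, "grip_force": 12}}

```text
time_s: 39.9
ee_pos: [419.0, 110.1, 40.4]
ee_rot: [180.0, -0.0, 115.0]
force: [-0.9, 1.2, 0.2]
gripper_width: 41.0
gripper_force: 12.0
```

{"fn": "send_rows", "kwargs": {"deltas": [[[0,0,-0.02],[0,0,0]],[[0,0,-0.03],[0,0,0]],[[0,0,-0.03],[0,0,0]],[[0,0,-0.03],[0,0,0]],[[0,0,-0.01],[0,0,0]],[[0,0,0],[0,0,0]],[[0,0,0],[0,0,0]]]}}

```text
time_s: 40.6
ee_pos: [418.6, 110.0, 100.1]
ee_rot: [-180.0, -0.0, 115.0]
force: [0.6, 0.0, -1.0]
gripper_width: 41.3
gripper_force: 12.0
```

```bash
python3 - <<'E'
from h import *
go([351.6,295.9,100],[180,0,115])
E
```

```text
at [418.6 110.  100.1] [-180.   -0.  115.] shift [3.936e-01 3.550e-02 3.000e-04] turn [-0.0014 -0.0005 -0.0015]
```

{"fn": "send_rows", "kwargs": {"deltas": [[[0.03,0.003,0],[0,0,0]],[[0.05,0.004,0],[0,0,0]],[[0.06,0.005,0],[0,0,0]],[[0.06,0.006,0],[0,0,0]],[[0.06,0.006,0],[0,0,0]],[[0.06,0.005,0],[0,0,0]],[[0.04,0.004,0],[0,0,0]],[[0.023,0.002,0],[0,0,0]],[[0.01,0.001,0],[0,0,0]],[[0,0,0],[0,0,0]]]}}

```text
time_s: 41.6
ee_pos: [352.2, 295.7, 100.0]
ee_rot: [-179.9, 0.0, 115.0]
force: [-0.3, 0.6, -1.0]
gripper_width: 41.1
gripper_force: 12.0
```

{"fn": "send_rows", "kwargs": {"deltas": [[[0,0,0.02],[0,0,0]],[[0,0,0.03],[0,0,0]],[[0,0,0.025],[0,0,0]],[[0,0,0.015],[0,0,0]],[[0,0,0.006],[0,0,0]],[[0,0,0],[0,0,0]],[[0,0,0],[0,0,0]],[[0,0,0],[0,0,0]]]}}

```text
time_s: 42.4
ee_pos: [352.8, 296.0, 52.9]
ee_rot: [179.9, -0.0, 114.9]
force: [-0.0, -0.4, -1.0]
gripper_width: 40.9
gripper_force: 12.0
```

```bash
python3 - <<'E'
from h import *
go([351.6,295.9,48.4],[180,0,115]);print(state()["force"])
E
```

```text
at [352.8 296.   52.9] [179.9  -0.  114.9] shift [ 0.0007 -0.0023  0.0091] turn [ 0.0025 -0.0007 -0.0018]
[-0.03688526 -0.38568413 -0.97885958]
```

{"fn": "send_rows", "kwargs": {"deltas": [[[0,-0.002,0.005],[0,0,0]],[[0,0,0.003],[0,0,0]],[[0,0,0.001],[0,0,0]],[[0,0,0.001],[0,0,0]],[[0,0,0],[0,0,0]],[[0,0,0],[0,0,0]]]}}

```text
time_s: 43.0
ee_pos: [351.5, 295.4, 48.6]
ee_rot: [180.0, -0.0, 115.0]
force: [-1.8, -1.0, 10.4]
gripper_width: 41.2
gripper_force: 12.0
```

Contact. Release, rise to about z=250, then over to the mill.

{"fn": "send_rows", "kwargs": {"deltas": [[[0,0,0],[0,0,0]],[[0,0,0],[0,0,0]],[[0,0,0],[0,0,0]],[[0,0,0],[0,0,0]],[[0,0,-0.03],[0,0,0]],[[0,0,-0.06],[0,0,0]],[[0,0,-0.09],[0,0,0]],[[0,0,-0.09],[0,0,0]],[[0,0,-0.09],[0,0,0]],[[0,0,-0.04],[0,0,0]]], "grip": 0}}

```text
time_s: 44.0
ee_pos: [352.7, 296.4, 251.6]
ee_rot: [179.6, -0.1, 115.0]
force: [-0.0, 1.0, 0.7]
gripper_width: 91.1
gripper_force: 0.0
```

{"fn": "send_rows", "kwargs": {"deltas": [[[0,0,0],[0,0,0]],[[0,0,0],[0,0,0]]]}}

```text
time_s: 44.2
ee_pos: [351.1, 295.1, 246.7]
ee_rot: [-179.9, 0.0, 115.0]
force: [-0.5, -0.8, -0.4]
gripper_width: 91.2
gripper_force: 0.0
```

```bash
python3 - <<'E'
from h import *
go([361.8,420.5,248],[180,0,115])
E
```

```text
at [351.1 295.1 246.7] [-179.9    0.   115. ] shift [ 0.2184  0.1253 -0.0028] turn [-0.0018  0.0004 -0.0016]
```

{"fn": "send_rows", "kwargs": {"deltas": [[[0.03,0.018,0],[0,0,0]],[[0.05,0.029,0],[0,0,0]],[[0.055,0.031,0],[0,0,0]],[[0.05,0.029,0],[0,0,0]],[[0.025,0.014,0],[0,0,0]],[[0.008,0.004,0],[0,0,0]],[[0,0,0],[0,0,0]],[[0,0,0],[0,0,0]]]}}

```text
time_s: 45.0
ee_pos: [361.9, 419.6, 247.1]
ee_rot: [-179.9, 0.0, 114.9]
force: [0.2, -0.3, 0.0]
gripper_width: 91.6
gripper_force: 0.0
```

{"fn": "send_rows", "kwargs": {"deltas": [[[0,0,0.03],[0,0,0]],[[0,0,0.05],[0,0,0]],[[0,0,0.05],[0,0,0]],[[0,0,0.05],[0,0,0]],[[0,0,0.035],[0,0,0]],[[0,0,0.02],[0,0,0]],[[0,0,0.008],[0,0,0]],[[0,0,0],[0,0,0]],[[0,0,0],[0,0,0]]]}}

```text
time_s: 45.9
ee_pos: [362.7, 420.9, 127.0]
ee_rot: [179.9, -0.0, 114.9]
force: [-0.0, 0.7, 0.2]
gripper_width: 91.1
gripper_force: 0.0
```

{"fn": "send_rows", "kwargs": {"deltas": [[[0,0,0],[0,0,0]],[[0,0,0],[0,0,0]],[[0,0,0],[0,0,0]],[[0,0,0],[0,0,0]],[[0,0,0],[0,0,0]],[[0,0,0],[0,0,0]],[[0,0,0],[0,0,0]],[[0,0,0],[0,0,0]]], "grip": 0.6, "grip_force": 15}}

```text
time_s: 46.7
ee_pos: [362.3, 420.6, 126.0]
ee_rot: [180.0, -0.0, 115.0]
force: [0.1, 0.0, 0.0]
gripper_width: 46.7
gripper_force: 14.9
```

{"fn": "send_rows", "kwargs": {"deltas": [[[0,0,-0.01],[0,0,0]],[[0,0,-0.03],[0,0,0]],[[0,0,-0.04],[0,0,0]],[[0,0,-0.05],[0,0,0]],[[0,0,-0.05],[0,0,0]],[[0,0,-0.035],[0,0,0]],[[0,0,-0.02],[0,0,0]],[[0,0,0],[0,0,0]],[[0,0,0],[0,0,0]]]}}

```text
time_s: 47.6
ee_pos: [361.7, 420.1, 242.5]
ee_rot: [-179.9, 0.0, 115.0]
force: [-1.1, 0.9, -2.8]
gripper_width: 46.2
gripper_force: 14.8
```

```bash
python3 - <<'E'
from h import *
s=state();print(s["gripper_width"],s["force"]);go([395.4,209.2,244],[180,0,115])
E
```

```text
46.21552284325672 [-1.09315748  0.85776243 -2.83982869]
at [361.7 420.1 242.5] [-179.9    0.   115. ] shift [-0.4109 -0.1169 -0.0025] turn [-0.0035  0.0014 -0.0017]
```

{"fn": "send_rows", "kwargs": {"deltas": [[[-0.03,-0.009,0],[0,0,0]],[[-0.05,-0.014,0],[0,0,0]],[[-0.06,-0.017,0],[0,0,0]],[[-0.06,-0.017,0],[0,0,0]],[[-0.06,-0.017,0],[0,0,0]],[[-0.06,-0.017,0],[0,0,0]],[[-0.05,-0.014,0],[0,0,0]],[[-0.03,-0.009,0],[0,0,0]],[[-0.011,-0.003,0],[0,0,0]],[[0,0,0],[0,0,0]]]}}

```text
time_s: 48.6
ee_pos: [395.4, 208.5, 243.0]
ee_rot: [-179.9, 0.0, 114.9]
force: [0.6, 0.2, -3.2]
gripper_width: 46.6
gripper_force: 14.8
```

{"fn": "send_rows", "kwargs": {"deltas": [[[0,0,0.02],[0,0,0]],[[0,0,0.04],[0,0,0]],[[0,0,0.05],[0,0,0]],[[0,0,0.045],[0,0,0]],[[0,0,0.03],[0,0,0]],[[0,0,0.015],[0,0,0]],[[0,0,0.008],[0,0,0]],[[0,0,0],[0,0,0]],[[0,0,0],[0,0,0]],[[0,0,0],[0,0,0]]]}}

```text
time_s: 49.6
ee_pos: [396.4, 209.9, 140.2]
ee_rot: [179.9, -0.0, 115.0]
force: [0.8, -0.4, -2.7]
gripper_width: 46.4
gripper_force: 14.8
```

```bash
python3 - <<'E'
from h import *
go([395.5,209.2,134],[180,0,115]);print(state()["force"])
E
```

```text
at [396.4 209.9 140.2] [179.9  -0.  115. ] shift [-0.0006 -0.0022  0.0123] turn [ 0.0037 -0.0003 -0.0015]
[ 0.80775095 -0.37571745 -2.69196443]
```

{"fn": "send_rows", "kwargs": {"deltas": [[[0,-0.002,0.006],[0,0,0]],[[0,0,0.004],[0,0,0]],[[0,0,0.002],[0,0,0]],[[0,0,0.001],[0,0,0]],[[0,0,0],[0,0,0]],[[0,0,0],[0,0,0]]]}}

```text
time_s: 50.2
ee_pos: [395.1, 209.4, 134.2]
ee_rot: [179.9, -0.0, 114.9]
force: [-2.7, -0.7, 6.8]
gripper_width: 46.7
gripper_force: 15.2
```

Contact at the expected height. Release, rise, and move off to the right and up for a look.

{"fn": "send_rows", "kwargs": {"deltas": [[[0,0,0],[0,0,0]],[[0,0,0],[0,0,0]],[[0,0,0],[0,0,0]],[[0,0,0],[0,0,0]],[[0,0,-0.03],[0,0,0]],[[0,0,-0.06],[0,0,0]],[[0,0,-0.09],[0,0,0]],[[0,0,-0.09],[0,0,0]],[[0,0,-0.09],[0,0,0]],[[0,0,-0.04],[0,0,0]]], "grip": 0}}

```text
time_s: 51.2
ee_pos: [396.1, 209.7, 337.3]
ee_rot: [179.6, -0.0, 115.0]
force: [0.8, 0.9, 0.3]
gripper_width: 91.3
gripper_force: 0.0
```

{"fn": "send_rows", "kwargs": {"deltas": [[[-0.03,-0.03,0],[0,0,0]],[[-0.06,-0.02,0],[0,0,0]],[[-0.07,-0.02,0],[0,0,0]],[[-0.07,-0.02,0],[0,0,0]],[[-0.07,-0.02,0],[0,0,0]],[[-0.05,-0.01,0],[0,0,0]],[[-0.02,0,0],[0,0,0]],[[0,0,0],[0,0,0]],[[0,0,0],[0,0,0]]]}}

```text
time_s: 52.1
ee_pos: [418.5, 16.8, 332.8]
ee_rot: [-180.0, -0.1, 115.0]
force: [0.3, 0.6, -0.0]
gripper_width: 91.1
gripper_force: 0.0
```

```bash
python3 - <<'E'
from h import *
print(state()["ee_pos"])
t=grab_frame("top");s=grab_frame("side")
a=t[90:290,220:430,::-1];b=s[110:310,220:430,::-1]
cv2.imwrite("pics/fin.png",np.hstack([cv2.resize(i,(400,381),interpolation=cv2.INTER_CUBIC) for i in(a,b)]))
o=dict(top=cv2.imread("pics/t2.png"),side=cv2.imread("pics/s2.png"))
# template shift of each thing against the picture before the job
for n,c,x,y,w,h in[("tin","top",262,164,32,34),("mill","top",334,207,26,25),("shaker","top",298,233,18,18),("mill","side",320,134,32,76),("shaker","side",320,203,26,46),("tin","side",232,186,34,48)]:
    r=cv2.matchTemplate((t if c=="top" else s)[y-12:y+h+12,x-12:x+w+12,::-1].copy(),o[c][y:y+h,x:x+w],cv2.TM_CCOEFF_NORMED)
    _,m,_,p=cv2.minMaxLoc(r);print(n,c,round(m,2),p[0]-12,p[1]-12)
E
```

```text
[418.47260404  16.81752935 332.77628558]
tin top 0.99 0 0
mill top 0.93 0 0
shaker top 0.93 0 1
mill side 0.98 0 0
shaker side 0.98 0 0
tin side 0.97 0 0
```

View pics/fin.png

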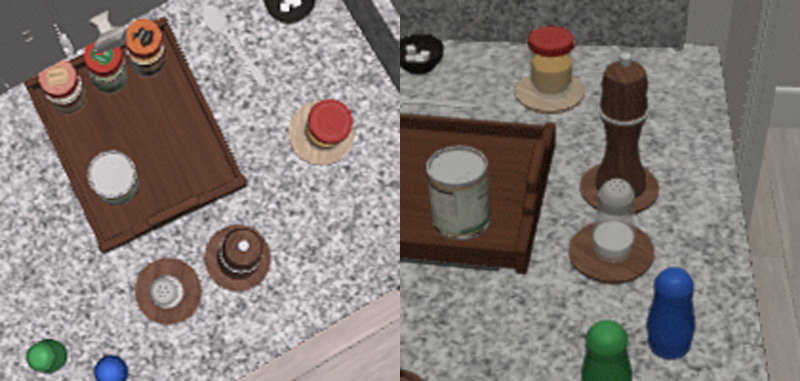

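The picture shows the tray home with the tin in place. Mill and shaker are back upright on their coasters, within a pixel of where they started, and the honey is on the serving coaster. The arm is clear, so I'll hand it in.

```bash
python3 -c "
from workcell import *
print(job_done())"
```

```text
the job is handed in; nothing more can be done
None
```

I handed the job in after about 52 s. The honey stands in the middle of the serving coaster, the tray is home with the tin in place, and mill and shaker are back on their coasters; the system returned no verdict.

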